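Cock a belt tensioner's sprung arm to the red mark and index it

TASK

The sprung arm of the blue belt tensioner lies slack at its rest stop. So that a new belt can go on, pull up the black index knob at the end of the arm to draw its bolt, swing the arm against its spring until the pointer stands at the red paint dot on the scale, and push the bolt down fully home in the hole there, so that the arm stays put when you let go. The hole lies near the dot but not exactly at it, so feel for it gently: never force the bolt against the plate (30 N at most), and leave the other things on the bench undisturbed.

Things in the scene. Friction and masses are not known exactly. Their poses are not given: they have to be found in the camera images.
- tensioner: blue cast foot of the belt tensioner, bolted down, 200x255 mm, 10 mm thick; origin in the middle of its underside; +x runs from the scale to the pivot (away from the robot at yaw 0). Above it an aluminium index plate with holes (ring sector, upper side at z = 38 mm) and, over that, the grey sprung lever (z = 43 to 55 mm) with a steel idler roller on its far end. All lower than 116 mm.
- pivot (a point): point on the upright axis about which the arm turns, 38 mm above the bench, 55 mm along the foot's +x from its origin
- knob (a point): centre of the index bolt's black pull knob, an upright cylinder 32 mm across, 30 mm tall, 83 mm above the bench with the bolt down, 115 mm from the pivot axis; moves with arm and bolt. Under it a nut 23 mm across stands 10 mm high on the lever, which is 27 mm wide there; else all round it is free. It cannot spin on the arm, so it turns as the arm swings. The bolt under it is 10 mm thick.
- pointer (a point): tip of the red pointer on the end of the arm, 132 mm from the pivot axis, in line with the knob's middle; taken at the plate's height
- tension_arm (a joint): swing of the arm about the pivot, rad: 0 at its rest stop, growing anticlockwise seen from above as it is pushed against its spring, end of travel 1.16. The spring pulls back with 0.5 N m at 0 and 1.3 N m at 1.1 rad (4 to 11 N at the knob); damper 0.8 N m s/rad. Let go with the bolt out of a hole, it swings back.
- index_bolt (a joint): height of the bolt, m: 0 fully home in a hole or slot, 0.009 with its nose standing on top of the plate, 0.014 at the upper end of its pull; it passes over the plate only above 0.009. A push-pull bolt without a spring: it stays up or down where it is left and slides either way at about 5 N (7 N under the arm's load). Its nose has a 1 mm chamfer.
- red_dot: red dab of paint-marker, 9 mm across, on the index plate; origin at its middle, about 139 mm from the pivot axis, 38 mm above the bench. Plate and dabs were set by hand: the hole meant lies up to 4.7 degrees (9.5 mm) to either side of the line from the pivot through the dab; no other hole is within 9 degrees of it. Red marks one of the three last holes, which one differs.
- green_dot: green dab like the red one, marking another hole. The plate has a long slot where the arm rests (the bolt is down in it at the start) and then four round holes, 12.4 mm across and 12 mm deep, on the bolt's circle of 115 mm radius, 14 degrees (0.244 rad) apart, nominally at 18 (no dab), 32, 46 and 60 degrees from the arm's rest
- yellow_dot: yellow dab like the red one, marking another hole
- wrench: bystander: combination wrench, steel, 217 mm long, lying flat on the bench; origin at its underside
- casting: bystander: small die-cast cover, 65x91x28 mm; origin at its underside
- aerosol: bystander: aerosol can, 67 mm across, 205 mm tall, standing; origin at its underside
- oiler: bystander: brown thumb oil can with a bent spout, 186 mm tall, standing; origin at its underside
- tin: bystander: round tin with a green lid, 67 mm across, 37 mm high, standing; origin at its underside
- burr_block: bystander: aluminium block with burrs standing in it, 50x130x74 mm; origin at its underside
- marker: bystander: white paint marker with a red cap, 128 mm long, lying; origin at its underside
- the_hand_deburrer: bystander: blue-handled deburring tool, 173 mm long, lying; origin at its underside

How it is judged:
By the outcome, as a careful person would: the job done as asked, in the order asked, and still so for the second after the job is handed in, with the robot touching nothing.
It also fails if it takes over 72 s, if anything falls off the work surface, if the arm or the gripper's body presses on something with over 40 N, if the wrist force passes 120 N, or if a joint passes its speed limit or range.

ROBOT

A 7-joint arm with a two-finger parallel gripper is mounted at the origin on a cart in front of the work surface, level with it; the furniture and walls round the work are solid. World frame = base frame: x ahead of the robot, y to its left, z up, the work surface at z = 0. Lengths are in m, angles in rad, forces in N, time in s.
With the tool pointing down it reaches from about 0.375 to 0.925 m from the base axis. Payload 3.1 kg.
Tool frame: the origin (TCP) lies midway between the tips of the shut fingers; the grasp point (between the pads) lies 19 mm behind it (ctrl.grip_depth is the distance from the TCP to the grasp point, in m); z points along the fingers, x is the direction in which the jaws open and shut, and the axes are right-handed (so a half turn about z gives the same grasp; the last joint's range is limited). The gripper opens to 85 mm and grips with 20 to 120 N. Pads are 22 mm wide; open, the fingers measure 114 mm over their backs; the gripper's body (76 mm by 85 mm) begins 54 mm behind the grasp point. The pads swing forward as they close: fully open they stand 13 mm farther back than shut.
Start: joints at [1.099, 0.383, 0.044, 1.598, -0.018, 1.161, -0.05], TCP at [0.237, -0.605, 0.231] pointing down, gripper open.
Joint ranges: [-2.61, 2.61], [-0.41, 2.15], [-1.48, 1.57], [0, 2.5], [-1.57, 4.71], [0.05, 1.97], [-2.85, 2.85]. Speed limits (rad/s): [2.79, 2.79, 3.14, 3.14, 3.14, 3.14, 3.14].

INTERFACE

Orientations are given as a unit quaternion [x, y, z, w].
In Python, from plant import sensors, vision, job, ctrl gives the robot as it stands.
- The arm moves only by the shell command python3 -m crank 'ROWS' [FORCE]. ROWS is JSON, a list that holds one entry, the list of rows, each a list of 7 numbers: the turn, a rotation vector about the tool's x, y, z in degrees, then the shift along the tool's x, y, z in m, then the opening, from 0 (shut) to 1 (fully open). A call has 1 to 5 rows; each row shifts and turns the pose as measured when the row begins, along the tool's axes as they then stand; what a row does not reach is not made up. A row lasts 1/10 s, in which the tool goes at most 50 mm and 8.59 degrees, less where a joint would pass 70% of its speed; a pose out of reach is approached as far as the arm can. A call with a gripper value outside its range is refused whole. The fingers move at their own pace and stop on an object; FORCE is the grip in N (left out, the last holds). Time passes only in rows, so rows that do not move let the fingers close. It gives the time, the measured TCP pose, the force and the opening at its end, in the units of the state.
- sensors.sense(): the state, without advancing time (a new reading comes with each control period).
- vision.get_image(name): name is "side" or "top" or "wrist"; returns a dict with "frame" (420x560x3 uint8, red, green, blue), "range_z" (420x560 float32, m along the optical axis (not along the pixel's ray), 0 where there is no reading), "mtx" (3x3 intrinsics, pixels), "k1" (the pictures are not rectified: a ray, as slopes to the right and down, at radius r is drawn at 1 + k1 r^2 times it, then the intrinsics apply), "R" (3x3) and "t" (3): a world point X has camera coordinates R X + t. Camera axes: x right, y down, z forward; pixel columns grow to the right and rows downward; lengths in m; the calibration is good to about 2 mm. A picture is of the moment at which its call begins.
- job.close_job(): hands the job in, once; it reports no verdict.
The state is a dict: "t": time; "joint_positions": joint angles; "joint_velocities": joint speeds; "tau": joint torques, N m; "ee_pos": TCP position; "tool_rot": TCP orientation; "ft_force": force on the tool from outside, world axes, zero at the start; "ft_torque": the same for the moment, N m; "gripper_width": finger opening in m.
Only numpy, scipy, OpenCV 4.12 (cv2) and the standard library are available. Lean on these libraries where they do the work, as an engineer would, in place of code of your own. Each camera call takes 0.05 s, during which the arm holds its last target. There are 200 camera calls.

## Working session

There is one attempt and no reset: what is moved stays moved. The work goes in short steps, Python scripts to look and compute and a shell command to move; the robot and the scene stay as the last step left them, time stands still between calls to the robot, and variables do not carry over. Pictures are saved under pics/ and viewed, about 8 in all and at most 12, crops included, and the job is handed in when it is done.

```bash
ls; mkdir -p pics; python3 - <<'E'
from plant import sensors, vision, ctrl
import cv2
s=sensors.sense();print({k:s[k] for k in('t','ee_pos','tool_rot','ft_force','gripper_width')},ctrl.grip_depth)
for n in('top','side'):
    d=vision.get_image(n);cv2.imwrite(f'pics/{n}0.png',d['frame'][:,:,::-1])
    print(n,d['mtx'],d['k1'],d['R'],d['t'])
E
```

```text
pics
{'t': 0.0, 'ee_pos': array([ 0.23698481, -0.60424391,  0.22987894]), 'tool_rot': array([ 8.26198239e-01, -5.63378003e-01, -1.11338985e-03, -6.75888120e-04]), 'ft_force': array([-0.08189976, -0.14612962, -0.2441757 ]), 'gripper_width': 0.08509553146215859} 0.0187
top [[536.39354509   0.         274.28985437]
 [  0.         536.39354509 203.68902131]
 [  0.           0.           1.        ]] -0.20191994688240536 [[-0.01565608 -0.99840808 -0.05418667]
 [-0.98903484  0.02342282 -0.14581306]
 [ 0.14685014  0.05130965 -0.98782709]] [0.02280674 0.54454606 1.51809172]
side [[414.52980506   0.         282.41792685]
 [  0.         414.52980506 213.99501375]
 [  0.           0.           1.        ]] -0.04437905336935145 [[ 0.99949755  0.0268789   0.01679824]
 [ 0.02753725 -0.47393144 -0.88013107]
 [-0.01569574  0.88015142 -0.47443348]] [-0.55568964  0.06346065  1.06095687]
```

View pics/top0.png

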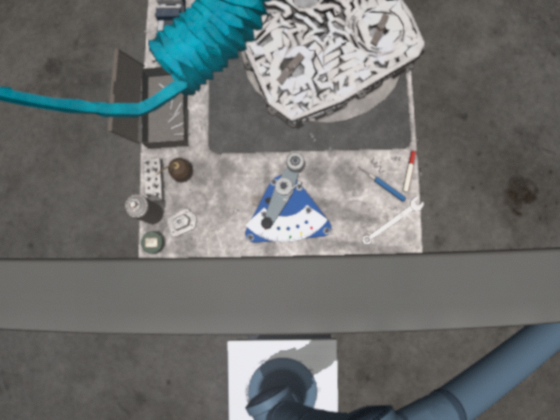

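View pics/side0.png

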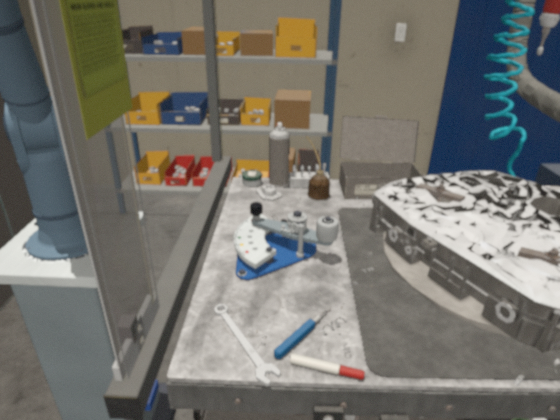

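Top view: tensioner at about (287,210), knob (267,223), roller (295,160), and a beam across rows 250–340. Side view: foot at (270,250), knob (256,209). Next I measure the dots, the knob and the beam height.

```bash
cat > h.py <<'E'
import numpy as np, cv2
from plant import sensors, vision, ctrl
from scipy.spatial.transform import Rotation as Rn
def K(d): return d['mtx'],np.array([d['k1'],0,0,0,0.])
def ray(d,uv):
    m,k=K(d); p=cv2.undistortPoints(np.array(uv,float).reshape(-1,1,2),m,k,None,None,None).reshape(-1,2)
    return np.c_[p,np.ones(len(p))]
def on_z(d,uv,z):
    r=ray(d,uv)@d['R']; c=-d['R'].T@d['t']; return c+r*((z-c[2])/r[:,2])[:,None]
def cloud(d):
    z=d['range_z']; v,u=np.mgrid[:z.shape[0],:z.shape[1]]
    r=ray(d,np.c_[u.ravel(),v.ravel()])*z.ravel()[:,None]
    P=(r-d['t'])@d['R']; P[z.ravel()==0]=np.nan; return P.reshape(*z.shape,3)
def proj(d,X):
    m,k=K(d); return cv2.projectPoints(np.array(X,float).reshape(-1,1,3),cv2.Rodrigues(d['R'])[0],d['t'],m,k)[0].reshape(-1,2)
E
python3 - <<'E'
from h import *
d=vision.get_image('top');P=cloud(d)
np.set_printoptions(precision=3,suppress=True)
for uv in [(100,265),(100,300),(280,260),(280,300),(280,330),(267,223),(284,185),(295,160),(300,220),(400,300),(180,168),(138,205)]: print(uv,P[uv[1],uv[0]])
c=d['frame'][140:255,225:345];cv2.imwrite('pics/c1.png',cv2.resize(c[:,:,::-1],None,fx=6,fy=6,interpolation=cv2.INTER_CUBIC)[:690][:600])
s=vision.get_image('side');Q=cloud(s)
print('side')
for uv in [(256,209),(230,180),(180,300),(80,300),(140,330),(212,100),(50,100),(115,300)]: print(uv,Q[uv[1],uv[0]])
E
```

```text
(100, 265) [0.323 0.012 1.377]
(100, 300) [0.31  0.012 1.377]
(280, 260) [ 0.325 -0.059  1.377]
(280, 300) [ 0.31  -0.059  1.376]
(280, 330) [ 0.298 -0.059  1.376]
(267, 223) [0.482 0.03  0.098]
(284, 185) [ 0.588 -0.019  0.105]
(295, 160) [ 0.657 -0.052  0.113]
(300, 220) [ 0.495 -0.061  0.043]
(400, 300) [ 0.308 -0.104  1.376]
(180, 168) [0.651 0.284 0.076]
(138, 205) [0.529 0.375 0.183]
side
(256, 209) [0.488 0.019 0.091]
(230, 180) [ 0.133  1.885 -0.656]
(180, 300) [ 0.356 -0.245  0.018]
(80, 300) [ 0.065 -0.12  -0.101]
(140, 330) [ 0.336 -0.402  0.087]
(212, 100) [0.313 0.446 0.258]
(50, 100) [ 0.049 -0.013  0.36 ]
(115, 300) [ 0.326 -0.439  0.18 ]
```

View pics/c1.png

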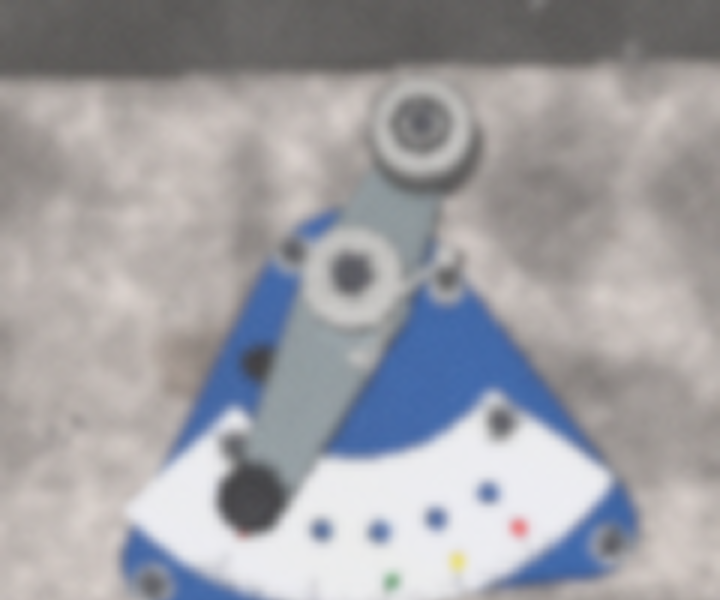

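The crop shows holes at (321,530), (379,532), (436,518) and (488,492), and dots green (391,581), yellow (457,562) and red (518,527). Red marks the last hole. Next I map the frame obstacles.

```bash
python3 - <<'E'
from h import *
np.set_printoptions(precision=3,suppress=True)
d=vision.get_image('top')
f=lambda l,z:on_z(d,np.array(l)/6.+[225-.4,140-.4],z)
piv=f([(352,273)],.105)[0]; kn=f([(250,497)],.098)[0]; 
H=f([(321,530),(379,532),(436,518),(488,492)],.036);D=f([(391,581),(457,562),(518,527)],.038)
print('piv',piv,'knob',kn,np.hypot(*(kn-piv)[:2]))
a=lambda p:np.degrees(np.arctan2(p[...,1]-piv[1],p[...,0]-piv[0]))%360
r=lambda p:np.hypot(p[...,0]-piv[0],p[...,1]-piv[1])
print('ang knob',a(kn),'holes',a(H),r(H),'dots',a(D),r(D))
# obstacles
s=vision.get_image('side');Q=cloud(s).reshape(-1,3);P=cloud(d).reshape(-1,3)
A=np.r_[Q,P];A=A[np.isfinite(A).all(1)]
A=A[(A[:,0]>.2)&(A[:,0]<.45)&(A[:,2]>-.1)&(A[:,2]<1.5)&(abs(A[:,1])<1)]
for y in np.arange(-1,1,.1):
  for z in np.arange(-.1,1.5,.1):
    B=A[(A[:,1]>=y)&(A[:,1]<y+.1)&(A[:,2]>=z)&(A[:,2]<z+.1)]
    if len(B)>15: print('y%.1f z%.1f'%(y,z),len(B),'x',np.percentile(B[:,0],[2,50,98]),'z',B[:,2].max(),'y',B[:,1].min(),B[:,1].max())
w=vision.get_image('wrist');cv2.imwrite('pics/w0.png',w['frame'][:,:,::-1]);print(w['R'],w['t'],w['mtx'])
E
```

```text
piv [ 0.587 -0.017  0.105] knob [0.484 0.032 0.098] 0.11443934863388462
ang knob 154.35245887783535 holes [170.145 184.176 198.373 212.496] [0.115 0.115 0.114 0.114] dots [185.665 199.342 213.513] [0.139 0.138 0.136]
y-0.6 z0.0 29 x [0.309 0.337 0.355] z 0.04963658199290849 y -0.5010872652424281 -0.500014527592467
y-0.6 z0.6 239 x [0.201 0.214 0.225] z 0.6429326168629366 y -0.5404073768669261 -0.5000250945650977
y-0.5 z-0.1 1735 x [0.352 0.406 0.448] z -6.615952820096306e-06 y -0.49978382600152627 -0.40013235935231795
y-0.5 z0.0 3696 x [0.309 0.338 0.438] z 0.09994678050441373 y -0.4999934275273476 -0.40004589359515813
y-0.5 z0.1 1458 x [0.325 0.327 0.335] z 0.19999389075747584 y -0.47380405824061994 -0.40005906024200477
y-0.5 z0.2 1839 x [0.325 0.327 0.335] z 0.2999884592483641 y -0.47396973980499113 -0.40006502295244156
y-0.5 z0.3 2442 x [0.325 0.327 0.335] z 0.39997984247841545 y -0.4740430733677985 -0.4000326151286447
y-0.5 z0.4 3724 x [0.325 0.327 0.338] z 0.49999417868767 y -0.4740867106087106 -0.4000081133392552
y-0.5 z0.5 3055 x [0.325 0.328 0.338] z 0.5623735136765526 y -0.4
[... 2993 characters left out ...]
091032455895 0.49969874087419525
y0.4 z0.1 323 x [0.299 0.317 0.336] z 0.19994665446079524 y 0.43839794323516357 0.47246916970923397
y0.4 z0.2 354 x [0.299 0.317 0.336] z 0.29978724870787615 y 0.4374369967829756 0.4754367025327181
y0.4 z0.3 381 x [0.3   0.317 0.335] z 0.3995115272544228 y 0.43762451443574835 0.4726961078071256
y0.4 z0.4 427 x [0.301 0.319 0.338] z 0.49996202323971517 y 0.4369864546014886 0.47655703296421476
y0.4 z0.5 239 x [0.3   0.318 0.337] z 0.54860517010027 y 0.4397829839378707 0.4768566937070261
[[ 0.365 -0.931 -0.002]
 [-0.898 -0.353  0.264]
 [-0.246 -0.095 -0.965]] [-0.648 -0.034  0.379] [[341.561   0.    278.3  ]
 [  0.    341.561 209.416]
 [  0.      0.      1.   ]]
```

View pics/w0.png

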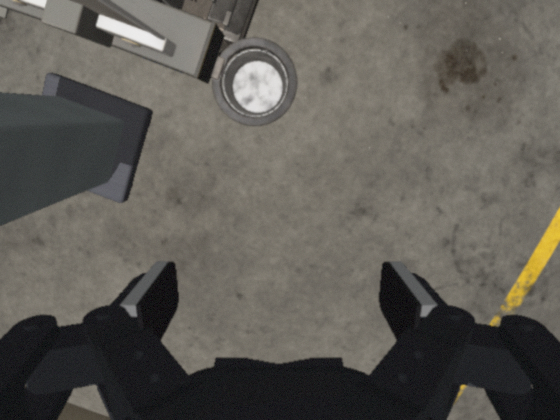

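The guard has posts at x≈0.30–0.34, y≈±0.455. A panel spans y −0.475 to −0.287, and the sill is 50 mm high, so I have to pass the panel edge on the inside. First I retract radially.

```bash
python3 -m crank '[[[0,0,0,-0.04,0,-0.01,0.4],[0,0,0,-0.04,0,-0.01,0.4],[0,0,0,-0.04,0,-0.01,0.4],[0,0,0,-0.04,0,-0.01,0.4],[0,0,0,-0.04,0,-0.01,0.4]]]'; python3 -m crank '[[[0,0,0,-0.03,0,0,0.4],[0,0,0,-0.03,0,0,0.4],[0,0,0,-0.03,0,0,0.4],[0,0,0,0,0,0,0.4]]]'; python3 -c "
from plant import sensors;s=sensors.sense();print(s['joint_positions'].round(3),s['ee_pos'],s['tool_rot'].round(3))"
```

```text
t: 0.85
ee_pos: [0.1632, -0.4155, 0.2776]
tool_rot: [0.826, -0.563, -0.003, -0.001]
ft_force: [0.1, 0.3, 1.1]
gripper_width: 0.0345
t: 1.25
ee_pos: [0.1274, -0.3251, 0.2796]
tool_rot: [0.826, -0.563, -0.001, -0.0]
ft_force: [1.2, -0.5, -0.4]
gripper_width: 0.034
[ 1.085e+00 -2.660e-01 -5.000e-03  2.182e+00 -1.000e-03  1.228e+00
 -1.170e-01] [ 0.12735515 -0.32505841  0.27960161] [ 0.826 -0.563 -0.001 -0.   ]
```

```bash
python3 -m crank '[[[0,0,0,-0.02,0,0,0.4],[0,0,-8,-0.003,-0.046,0,0.4],[0,0,-8,-0.003,-0.046,0,0.4],[0,0,0,0,0,0,0.4]]]'; python3 -c "
from plant import sensors;s=sensors.sense();print(s['joint_positions'].round(3),s['ee_pos'],s['tool_rot'].round(3))"
```

```text
t: 1.65
ee_pos: [0.2029, -0.2626, 0.2819]
tool_rot: [0.898, -0.441, 0.003, 0.001]
ft_force: [-0.2, -1.0, 0.0]
gripper_width: 0.034
[ 0.959 -0.309 -0.138  2.207 -0.044  1.234 -0.071] [ 0.20290119 -0.26262577  0.28189582] [ 0.898 -0.441  0.003  0.001]
```

```bash
python3 -m crank '[[[0,0,-8,-0.003,-0.046,0,0.4],[0,0,-8,-0.003,-0.046,0,0.4],[0,0,-8,-0.003,-0.046,0,0.4],[0,0,-8,-0.003,-0.046,0,0.4],[0,0,-8,-0.003,-0.046,0,0.4]]]';python3 -m crank '[[[0,0,-6,-0.003,-0.03,0,0.7],[0,0,0,0,0,0,1]]]'; python3 -c "
from plant import sensors;s=sensors.sense();print(s['joint_positions'].round(3),s['ee_pos'],s['tool_rot'].round(3))"
```

```text
t: 2.15
ee_pos: [0.3299, -0.0741, 0.2841]
tool_rot: [0.995, -0.102, 0.008, 0.004]
ft_force: [0.9, -0.4, -0.1]
gripper_width: 0.0342
t: 2.35
ee_pos: [0.3364, -0.0379, 0.2852]
tool_rot: [0.999, -0.042, 0.009, 0.004]
ft_force: [-0.1, 0.4, -0.3]
gripper_width: 0.0621
[ 0.595 -0.32  -0.49   2.182 -0.15   1.227  0.091] [ 0.33644564 -0.03787298  0.28518579] [ 0.999 -0.042  0.009  0.004]
```

```bash
python3 -m crank '[[[0,0,0,0.035,-0.02,0,1],[0,0,0,0.035,-0.02,0,1],[0,0,0,0.035,-0.02,0,1],[0,0,0,0.035,-0.02,0,1],[0,0,-8.5,0,0,0.008,1]]]' >/dev/null;python3 -m crank '[[[0,0,-8.5,0,0,0,1],[0,0,-8.5,0,0,0,1],[0,0,-8.5,0,0,0,1],[0,0,-8.5,0,0,0,1],[0,0,-8.5,0,0,0,1]]]'>/dev/null;python3 -m crank '[[[0,0,-8.5,0,0,0,1],[0,0,-8.5,0,0,0,1],[0,0,0,0,0,0,1]]]'; cat >> h.py <<'E'
np.set_printoptions(precision=4,suppress=True)
def tool():
    s=sensors.sense(); return s,np.array(s['ee_pos']),Rn.from_quat(s['tool_rot'])
def to(p,yaw=None):
    "rows needed: shift in tool axes to reach p, rotvec deg to tool down with x-axis at yaw deg"
    s,e,r=tool(); o=[r.inv().apply(np.array(p)-e)]
    if yaw is not None:
        y=np.radians(yaw);x=np.array([np.cos(y),np.sin(y),0]);z=np.array([0,0,-1.])
        o.append(np.degrees((r.inv()*Rn.from_matrix(np.c_[x,np.cross(z,x),z])).as_rotvec()))
    return o
E
python3 - <<'E'
from h import *
s,e,r=tool();print(s['joint_positions'],e,r.as_matrix())
w=vision.get_image('wrist');cv2.imwrite('pics/w1.png',w['frame'][:,:,::-1])
E
```

```text
t: 3.65
ee_pos: [0.498, 0.0112, 0.2759]
tool_rot: [0.853, 0.522, 0.007, 0.01]
ft_force: [0.5, 0.3, 0.2]
gripper_width: 0.0855
[ 0.5963  0.0892 -0.7364  1.8884  0.0779  1.1672  0.9313] [0.498  0.0112 0.2759] [[ 0.4547  0.8904  0.0222]
 [ 0.8906 -0.4546 -0.0088]
 [ 0.0023  0.0238 -0.9997]]
```

View pics/w1.png

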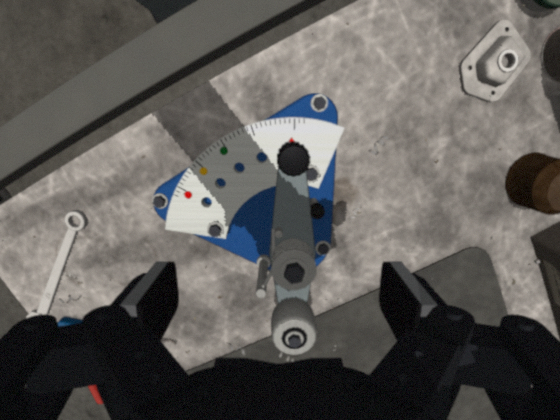

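Wrist view: knob (293,158), pointer tip (291,142), pivot hub (294,271), red dot (188,195) with its hole (207,202), yellow (204,171), green (224,151). Red is the last hole.

```bash
python3 - <<'E'
from h import *
w=vision.get_image('wrist');hsv=cv2.cvtColor(w['frame'],cv2.COLOR_RGB2HSV);g=w['frame'].astype(int)
h,S,V=hsv[...,0],hsv[...,1],hsv[...,2]
def cen(m,x,y,rad=12):
    m=m.copy();yy,xx=np.mgrid[:420,:560];m&=(abs(xx-x)<rad)&(abs(yy-y)<rad);n=m.sum();return [(xx*m).sum()/n,(yy*m).sum()/n],n
blue=(h>100)&(h<130)&(S>110);red=((h<8)|(h>172))&(S>120)
hs=[cen(blue,206,202,8)]; hs+=[cen((V<95),x,y,8) for x,y in((221,183),(239,167),(262,157))]
rd=cen(red,188,195);pt=cen(red,291,141,8);k=cen(V<60,293,158,22)
print(hs,rd,pt,k)
kn=on_z(w,[k[0]],.098)[0];H=on_z(w,[q[0] for q in hs],.036);R=on_z(w,[rd[0]],.038)[0]
piv=on_z(w,[(294,271.)],.105)[0]
P=cloud(w);print('hub depth pts',P[271,294],P[158,293])
print('knob',kn,'piv',piv,'H',H,'R',R,'pt',on_z(w,[pt[0]],.045))
# circle centre from all holes radius .115 + knob
from scipy.optimize import least_squares
for pts in (np.vstack([H,kn]),H):
  c=least_squares(lambda c:np.hypot(*(pts[:,:2]-c).T)-.115,piv[:2]).x
  a=lambda p:np.degrees(np.arctan2(p[1]-c[1],p[0]-c[0]))%360
  print('c',c,'knob',a(kn),'holes',[a(q) for q in H],'red',a(R),'piv-res',np.hypot(*(kn[:2]-c)))
E
```

```text
[([np.float64(207.20689655172413), np.float64(200.75862068965517)], np.int64(29)), ([np.float64(220.06741573033707), np.float64(182.7078651685393)], np.int64(89)), ([np.float64(238.90816326530611), np.float64(167.3673469387755)], np.int64(98)), ([np.float64(260.9673913043478), np.float64(157.16304347826087)], np.int64(92))] ([np.float64(187.9090909090909), np.float64(194.45454545454547)], np.int64(33)) ([np.float64(291.4), np.float64(140.4)], np.int64(10)) ([np.float64(293.044957472661), np.float64(158.89307411907654)], np.int64(823))
hub depth pts [ 0.5836 -0.0133  0.1052] [0.4824 0.0364 0.098 ]
knob [0.4832 0.0361 0.098 ] piv [ 0.5837 -0.0133  0.105 ] H [[ 0.4903 -0.0753  0.036 ]
 [ 0.4787 -0.0514  0.036 ]
 [ 0.4731 -0.0238  0.036 ]
 [ 0.4744  0.0036  0.036 ]] R [ 0.4733 -0.0907  0.038 ] pt [[0.4725 0.0421 0.045 ]]
c [ 0.5875 -0.0136] knob 154.53498793839242 holes [np.float64(212.41763596668363), np.float64(199.1609923498318), np.float64(185.09015719515315), np.float64(171.34269811916045)] red 214.02815745661314 piv-res 0.11551461333380733
c [ 0.5878 -0.0147] knob 154.12269085961734 holes [np.float64(211.86906380883434), np.float64(198.59454051127284), np.float64(184.5355353896906), np.float64(170.83178389585964)] red 213.57342276250165 piv-res 0.11629072891590235
```

```bash
python3 - <<'E'
from h import *
print(to([.4835,.0345,.15],64.3),to([.4835,.0345,.062]))
E
```

```text
[array([ 0.0137, -0.0263,  0.1253]), array([ 1.3548, -0.1139, -1.4986])] [array([ 0.0135, -0.0283,  0.2133])]
```

```bash
python3 -m crank '[[[1.4,-0.1,-1.5,0.005,-0.009,0.04,1],[0,0,0,0.005,-0.009,0.04,1],[0,0,0,0.004,-0.008,0.04,1],[0,0,0,0,0,0,1]]]';python3 - <<'E'
from h import *
print(to([.4835,.0345,.062],64.3))
E
```

```text
t: 4.15
ee_pos: [0.4859, 0.0325, 0.1549]
tool_rot: [0.851, 0.525, 0.003, 0.002]
ft_force: [-0.4, -0.3, 0.3]
gripper_width: 0.0856
[array([ 0.0005, -0.0037,  0.0929]), array([ 0.3766, -0.1552, -0.9765])]
```

```bash
python3 -m crank '[[[0.4,-0.1,-1,0.0005,-0.0037,0.03,1],[0,0,0,0,0,0.03,1],[0,0,0,0,0,0.025,1],[0,0,0,0,0,0.006,1],[0,0,0,0,0,0,1]]]';python3 - <<'E'
from h import *
print(to([.4835,.0345,.062],64.3))
w=vision.get_image('wrist');cv2.imwrite('pics/w2.png',w['frame'][:,:,::-1])
E
```

```text
t: 4.65
ee_pos: [0.4932, 0.0317, 0.0692]
tool_rot: [0.85, 0.527, 0.005, 0.004]
ft_force: [0.6, 0.3, 0.4]
gripper_width: 0.0853
[array([-0.0019, -0.01  ,  0.007 ]), array([ 0.7217, -0.2875, -0.6923])]
```

View pics/w2.png

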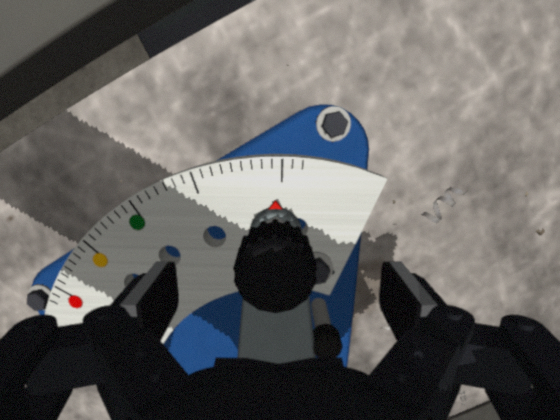

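The knob is between the open fingers at (273,270). The tool sits about 10 mm too far toward the pivot, so I correct that and grip.

```bash
python3 -m crank '[[[0.7,-0.3,-0.7,-0.002,-0.010,0.007,1],[0,0,0,0,0,0,1],[0,0,0,0,0,0,1]]]';python3 - <<'E'
from h import *
print(to([.4835,.0345,.062],64.3))
E
```

```text
t: 5.0
ee_pos: [0.487, 0.0343, 0.0663]
tool_rot: [0.847, 0.532, 0.003, 0.003]
ft_force: [-0.2, 0.3, -0.6]
gripper_width: 0.0854
[array([-0.0014, -0.0032,  0.0043]), array([ 0.4558, -0.1339, -0.0432])]
```

```bash
python3 -m crank '[[[0.4,-0.1,0,-0.002,-0.005,0.006,1],[0,0,0,0,0,0,0.3],[0,0,0,0,0,0,0.3],[0,0,0,0,0,0,0.2],[0,0,0,0,0,0,0.2]]]' 50;python3 -m crank '[[[0,0,0,0,0,0,0.2],[0,0,0,0,0,0,0.2]]]' 50;python3 - <<'E'
from h import *
print(to([.4835,.0345,.062],64.3))
E
```

```text
t: 5.5
ee_pos: [0.4823, 0.0355, 0.0612]
tool_rot: [0.847, 0.532, 0.002, 0.001]
ft_force: [0.1, 2.7, -0.0]
gripper_width: 0.0308
t: 5.7
ee_pos: [0.4823, 0.0356, 0.0612]
tool_rot: [0.847, 0.531, 0.002, 0.0]
ft_force: [0.3, 0.6, 1.0]
gripper_width: 0.0308
[array([-0.0004,  0.0016, -0.0008]), array([ 0.1421, -0.1346, -0.0902])]
```

Gripped at 31 mm opening. Now I draw the bolt.

```bash
python3 -m crank '[[[0,0,0,0,0,-0.004,0.2],[0,0,0,0,0,-0.004,0.2],[0,0,0,0,0,-0.004,0.2]]]';python3 -m crank '[[[0,0,0,0,0,-0.002,0.2],[0,0,0,0,0,0,0.2]]]'
```

```text
t: 6.0
ee_pos: [0.4822, 0.0355, 0.0723]
tool_rot: [0.847, 0.531, 0.002, -0.0]
ft_force: [3.5, 0.1, -6.7]
gripper_width: 0.0306
t: 6.2
ee_pos: [0.4822, 0.0355, 0.0748]
tool_rot: [0.847, 0.531, 0.002, -0.0]
ft_force: [2.5, 1.4, -5.4]
gripper_width: 0.031
```

```bash
cat > st.py <<'E'
from h import *
s,e,r=tool();p=np.array([.586,-.015]);q=e[:2]-p;x=r.as_matrix()[:,0]
print('armang',np.degrees(np.arctan2(q[1],q[0]))%360,'rad',np.hypot(*q),'z',e[2],'tool-yaw+90',np.degrees(np.arctan2(x[1],x[0]))+90,'F',s['ft_force'],'w',s['gripper_width'],'t',s['t'])
E
python3 -m crank '[[[0,0,-4,-0.008,0.0003,0,0.2],[0,0,-4,-0.008,0.0003,0,0.2],[0,0,-4,-0.008,0.0003,0,0.2],[0,0,-4,-0.008,0.0003,0,0.2]]]'; python3 st.py
```

```text
t: 6.6
ee_pos: [0.4724, 0.0065, 0.0751]
tool_rot: [0.766, 0.643, 0.004, -0.002]
ft_force: [3.0, 2.6, -5.9]
gripper_width: 0.0306
armang 169.29023809925866 rad 0.1156235740682295 z 0.07514349143899013 tool-yaw+90 170.00625296254225 F [ 3.0202  2.5557 -5.8632] w 0.03056329122636646 t 6.6
```

```bash
python3 -m crank '[[[0,0,-4,-0.008,0.0003,0,0.2],[0,0,-4,-0.008,0.0003,0,0.2],[0,0,-4,-0.008,0.0003,0,0.2],[0,0,-4,-0.008,0.0003,0,0.2],[0,0,-4,-0.008,0.0003,0,0.2]]]'; python3 st.py; python3 -m crank '[[[0,0,-4,-0.008,0.0003,0,0.2],[0,0,-4,-0.008,0.0003,0,0.2],[0,0,-4,-0.008,0.0003,0,0.2],[0,0,-4,-0.008,0.0003,0,0.2],[0,0,-3.5,-0.007,0.0003,0,0.2]]]'; python3 st.py
```

```text
t: 7.1
ee_pos: [0.4701, -0.0296, 0.0753]
tool_rot: [0.644, 0.765, 0.006, -0.006]
ft_force: [-1.4, 9.0, -0.2]
gripper_width: 0.031
armang 187.18765965815382 rad 0.1168200752019118 z 0.0753128700927324 tool-yaw+90 189.88586404683736 F [-1.4263  8.9884 -0.157 ] w 0.031041948328809847 t 7.1
t: 7.6
ee_pos: [0.4726, -0.0536, 0.0752]
tool_rot: [0.498, 0.867, 0.007, -0.018]
ft_force: [-4.8, 5.1, 3.5]
gripper_width: 0.0311
armang 198.7944996265147 rad 0.11977993240251596 z 0.07515846581818766 tool-yaw+90 210.22507618161347 F [-4.809   5.1435  3.5026] w 0.031067603406352118 t 7.6
```

The tool now leads in yaw and lags in position, so I look at the grip.

```bash
python3 - <<'E'
from h import *
w=vision.get_image('wrist');cv2.imwrite('pics/w3.png',w['frame'][:,:,::-1])
s,e,r=tool();print(e,s['joint_positions'],r.as_matrix())
d=vision.get_image('top');P=cloud(d)
hub=P[150:245,235:340].reshape(-1,3)
m=(abs(hub[:,2]-.112)<.02);print(hub[m][hub[m][:,0]>.62].mean(0))
E
python3 st.py
```

```text
[ 0.4729 -0.0543  0.0751] [ 0.8137  0.4326 -0.8721  2.075   0.4028  0.8441  1.8059] [[-0.5042  0.8632 -0.024 ]
 [ 0.8628  0.5048  0.0291]
 [ 0.0372 -0.006  -0.9993]]
[0.6609 0.0066 0.1027]
armang 199.0347005114505 rad 0.11976090802184326 z 0.07508856574452291 tool-yaw+90 210.14517139715525 F [-5.6217  5.6365  3.0056] w 0.03105179535505818 t 7.7
```

View pics/w3.png

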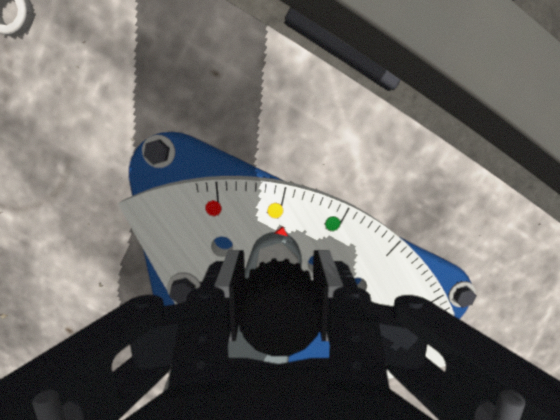

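The knob is firmly held and the pointer (281,232) is near yellow (275,211); the red dot is at (213,208). The shifts fall short under the spring load, so I command more translation without rotation.

```bash
python3 - <<'E'
from h import *
a=np.radians(212.2);print(to([.586+.1155*np.cos(a),-.015+.1155*np.sin(a),.0752],122))
E
python3 -m crank '[[[0,0,0,-0.010,0.001,0,0.2],[0,0,0,-0.010,0.001,0,0.2]]]'; python3 st.py
```

```text
[array([-0.0272,  0.0021, -0.0011]), array([-0.3072, -2.122 , -1.8483])]
t: 7.9
ee_pos: [0.4739, -0.0581, 0.0733]
tool_rot: [0.491, 0.871, 0.005, -0.029]
ft_force: [-11.6, 14.2, 3.8]
gripper_width: 0.031
armang 201.0187281766182 rad 0.12005770127914174 z 0.07330321532047473 tool-yaw+90 211.14519290011384 F [-11.592   14.1874   3.7683] w 0.031021796130022674 t 7.9
```

Resistance has risen to 18 N with little motion. I check the actual knob height and look again before pushing further.

```bash
python3 - <<'E'
from h import *
w=vision.get_image('wrist');P=cloud(w)
print('wrist knob top', [P[y,x] for y,x in((290,280),(300,270),(300,290),(310,280),(330,280))])
s=vision.get_image('side');Q=cloud(s);uv=proj(s,[[.474,-.058,.1]])[0].astype(int);print(uv)
x,y=uv;c=s['frame'][y-70:y+60,x-80:x+80];cv2.imwrite('pics/s4.png',cv2.resize(c[:,:,::-1],None,fx=4.5,fy=4.5,interpolation=cv2.INTER_CUBIC))
E
python3 st.py
```

```text
wrist knob top [array([ 0.4683, -0.0618,  0.1085]), array([ 0.473 , -0.063 ,  0.1092]), array([ 0.47  , -0.0566,  0.1083]), array([ 0.4747, -0.0579,  0.1092]), array([ 0.4815, -0.0538,  0.1095])]
[246 220]
armang 201.02273976221008 rad 0.12007031986304925 z 0.07305657675382005 tool-yaw+90 211.19359763574556 F [-10.5714  11.8741   3.1309] w 0.030825965590442934 t 8.0
```

View pics/s4.png

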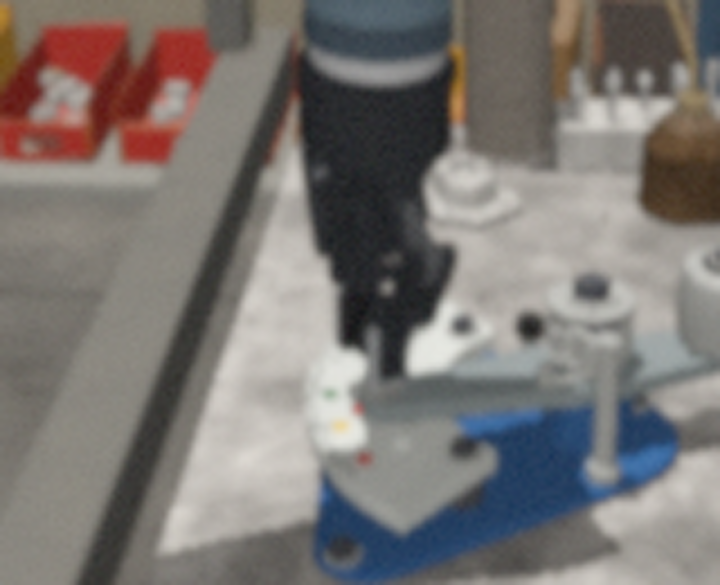

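The knob top is at about 0.109, so the bolt is only around 10–11 mm up and likely catching at the yellow hole. I relieve the side load, straighten the tool and lift further.

```bash
python3 -m crank '[[[-0.3,-3,-1,0.005,0,-0.002,0.2],[0,0,0,0,0,-0.003,0.2],[0,0,0,0,0,0,0.2]]]' 90; python3 st.py; python3 - <<'E'
from h import *
print(tool()[2].as_matrix()[2]); w=vision.get_image('wrist');P=cloud(w)
print([P[y,x] for y,x in((290,280),(300,270),(300,290),(310,280))])
E
```

```text
t: 8.3
ee_pos: [0.4694, -0.0475, 0.0755]
tool_rot: [0.481, 0.876, -0.001, -0.005]
ft_force: [2.5, -0.4, -2.1]
gripper_width: 0.0302
armang 195.58496119293847 rad 0.12108268987095241 z 0.075467954617563 tool-yaw+90 212.44385622957955 F [ 2.5101 -0.3993 -2.1196] w 0.03024701037950339 t 8.3
[ 0.0082 -0.0076 -0.9999]
[array([ 0.4638, -0.0494,  0.1079]), array([ 0.4675, -0.0512,  0.1111]), array([ 0.4639, -0.0452,  0.1109]), array([ 0.4691, -0.046 ,  0.1109])]
```

```bash
python3 st.py; python3 -m crank '[[[0,0,0,0,0,-0.002,0.2],[0,0,0,0,0,-0.001,0.2]]]'; python3 st.py;python3 -m crank '[[[0,0,0,-0.004,0.001,0,0.2],[0,0,0,-0.006,0.001,0,0.2],[0,0,0,-0.006,0.001,0,0.2]]]'; python3 st.py
```

```text
armang 195.65459015640943 rad 0.12112039751525187 z 0.07555464447349247 tool-yaw+90 212.39794394878072 F [  3.33     4.2273 -10.7533] w 0.03003310809643418 t 8.35
t: 8.55
ee_pos: [0.4693, -0.0474, 0.0756]
tool_rot: [0.483, 0.875, 0.001, -0.006]
ft_force: [5.8, 3.5, -15.0]
gripper_width: 0.0301
armang 195.50511470655258 rad 0.12108547872101463 z 0.07561797768776894 tool-yaw+90 212.2025165030207 F [  5.8364   3.4504 -14.968 ] w 0.03005733039520797 t 8.55
t: 8.85
ee_pos: [0.4703, -0.0513, 0.0747]
tool_rot: [0.477, 0.879, -0.002, -0.016]
ft_force: [-9.0, 9.9, 3.1]
gripper_width: 0.0302
armang 197.3986603356332 rad 0.12126303450853634 z 0.07466405782778769 tool-yaw+90 213.01654800059333 F [-8.9786  9.8782  3.0919] w 0.03021320347084979 t 8.85
```

The bolt is at its upper stop (15 N with no further rise), so nothing is catching. Because rows restart from the measured pose, the spring load eats into each shift. I realign the yaw with the arm and push with larger shifts.

```bash
python3 -m crank '[[[0,0,7,-0.012,0,0,0.2],[0,0,6,-0.012,0,0,0.2],[0,-1,0,-0.012,0.001,0,0.2]]]'; python3 st.py; python3 -m crank '[[[0,0,0,-0.014,0.001,-0.001,0.2],[0,0,0,-0.014,0.001,-0.001,0.2]]]'; python3 st.py; python3 -c "
from h import *
print(tool()[2].as_matrix()[2])"
```

```text
t: 9.15
ee_pos: [0.4671, -0.0605, 0.0708]
tool_rot: [0.563, 0.826, -0.013, -0.032]
ft_force: [-5.5, 16.5, 4.2]
gripper_width: 0.0296
armang 200.94380984868653 rad 0.12726629786020197 z 0.07075685391925025 tool-yaw+90 201.39142462276152 F [-5.5056 16.5292  4.228 ] w 0.02956158681203778 t 9.15
t: 9.35
ee_pos: [0.4688, -0.0654, 0.0708]
tool_rot: [0.549, 0.835, -0.012, -0.046]
ft_force: [-11.4, 18.4, 4.3]
gripper_width: 0.0292
armang 203.25760033477178 rad 0.127590738359426 z 0.07080269657261554 tool-yaw+90 203.23863078438 F [-11.3562  18.3974   4.2594] w 0.029177112800878122 t 9.35
[ 0.0631 -0.0703 -0.9955]
```

The tool is tilting and creeping radially, so something doesn't fit. One more look.

```bash
python3 - <<'E'
from h import *
w=vision.get_image('wrist');P=cloud(w)
s=vision.get_image('side');x,y=246,215
c=cv2.resize(s['frame'][y-115:y+70,x-90:x+90],None,fx=2.9,fy=2.9,interpolation=cv2.INTER_CUBIC)
a=cv2.resize(w['frame'],None,fx=.98,fy=.98)[130:,150:430]
h=min(len(a),600);im=np.zeros((540,800,3),np.uint8);im[:min(540,c.shape[0]),:c.shape[1]]=c[:540];im[:a.shape[0],522:522+278]=a[:540,:278]
cv2.imwrite('pics/m5.png',im[:,:,::-1])
print([P[y,x] for y,x in((290,280),(300,270),(300,290),(310,280))]);t=sensors.sense();print(t['tau'],t['joint_positions'])
E
python3 st.py
```

```text
[array([ 0.4672, -0.066 ,  0.0989]), array([ 0.4702, -0.0689,  0.1037]), array([ 0.4674, -0.0624,  0.1041]), array([ 0.471 , -0.0649,  0.1071])]
[  4.0011 -29.0007  -1.6449 -24.6765   3.0542  -3.7221  -0.039 ] [ 0.7853  0.4629 -0.8224  2.0367  0.3887  0.9204  1.7113]
armang 203.9810454261779 rad 0.13216806351053315 z 0.07069786988218636 tool-yaw+90 202.66899500904964 F [-17.4434  12.0194  14.6126] w 0.026384904008286497 t 9.45
```

View pics/m5.png

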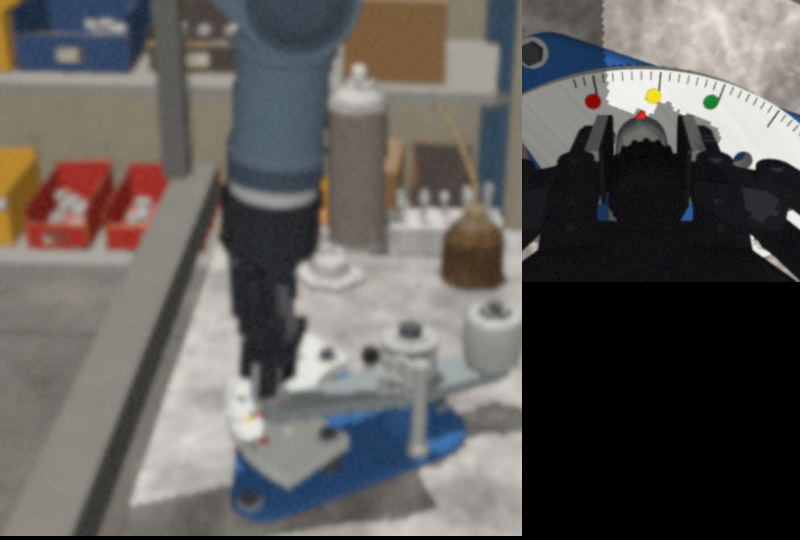

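The jaws have crept outward on the knob (26 mm chord) and the tilt has pushed the bolt down a little. I re-seat the tool: ease the jaws, straighten up, move toward the pivot and regrip.

```bash
python3 - <<'E'
from h import *
a=np.radians(202.);print(to([.586+.1155*np.cos(a),-.015+.1155*np.sin(a),.0745],112))
E
python3 -m crank '[[[-0.5,-4,0,-0.004,0.008,-0.002,0.42],[-0.5,-1,0,-0.004,0.008,-0.002,0.42]]]'; python3 st.py
python3 - <<'E'
from h import *
a=np.radians(202.);print(to([.586+.1155*np.cos(a),-.015+.1155*np.sin(a),.0745],112))
E
```

```text
[array([ 0.0046,  0.0163, -0.0049]), array([-4.6887, -3.6189,  0.817 ])]
t: 9.65
ee_pos: [0.4702, -0.0662, 0.0709]
tool_rot: [0.549, 0.835, -0.041, -0.02]
ft_force: [-10.7, 7.9, 5.1]
gripper_width: 0.0358
armang 203.84722498665047 rad 0.1266009215721857 z 0.07090720629180117 tool-yaw+90 203.34798120758813 F [-10.6653   7.9379   5.1052] w 0.03579312188284394 t 9.65
[array([ 0.0038,  0.0108, -0.0046]), array([-5.1539,  0.7621,  1.3154])]
```

```bash
python3 -m crank '[[[-4,0,0,-0.004,0.009,-0.001,0.42],[-2,0,0,-0.004,0.006,-0.001,0.42]]]'; python3 st.py
python3 - <<'E'
from h import *
a=np.radians(202.);print(to([.586+.1155*np.cos(a),-.015+.1155*np.sin(a),.0715],112))
w=vision.get_image('wrist');P=cloud(w);print(P[290:330:10,280])
E
python3 st.py
```

```text
t: 9.85
ee_pos: [0.4765, -0.0604, 0.0699]
tool_rot: [0.545, 0.838, -0.001, -0.002]
ft_force: [-8.2, 5.5, 0.7]
gripper_width: 0.0358
armang 202.4996003960906 rad 0.11854465829856616 z 0.06993708606288121 tool-yaw+90 203.91470862913633 F [-8.2106  5.5496  0.6974] w 0.03581809078090397 t 9.85
[array([ 0.0009,  0.0031, -0.0016]), array([-0.2405, -0.0848,  1.9149])]
[[ 0.4684 -0.062   0.1062]
 [ 0.4714 -0.0607  0.1072]
 [ 0.4754 -0.0589  0.1066]
 [ 0.4789 -0.0573  0.1069]]
armang 202.4457322706465 rad 0.11850803710553878 z 0.06991020907571685 tool-yaw+90 203.88128270564107 F [-6.8514  6.9944 -0.4529] w 0.03576131094022443 t 9.9
```

```bash
python3 -m crank '[[[0,0,0,-0.006,0.002,-0.001,0.2],[0,0,0,-0.004,0.002,0,0.2],[0,0,0,-0.005,0.001,-0.004,0.2],[0,0,0,-0.005,0.001,-0.004,0.2]]]' 110; python3 st.py;  python3 - <<'E'
from h import *
a=np.radians(202.);print(to([.586+.1155*np.cos(a),-.015+.1155*np.sin(a),.0755],112))
w=vision.get_image('wrist');P=cloud(w);print(P[290:330:10,280])
E
```

```text
t: 10.3
ee_pos: [0.4759, -0.0611, 0.0763]
tool_rot: [0.537, 0.843, -0.003, -0.017]
ft_force: [4.3, 10.6, -33.1]
gripper_width: 0.0299
armang 202.72196488930183 rad 0.11937014000077896 z 0.07626827736091463 tool-yaw+90 204.9837207878602 F [  4.3151  10.5688 -33.1308] w 0.029934249793838383 t 10.3
[array([0.0013, 0.004 , 0.0007]), array([-1.3853, -1.4479,  3.0009])]
[[ 0.4698 -0.0629  0.1106]
 [ 0.4731 -0.0614  0.1113]
 [ 0.4766 -0.0598  0.1114]
 [ 0.4791 -0.0587  0.1136]]
```

The bolt is at its top stop again. I continue the swing with straight corrections, checking every few rows.

```bash
python3 -m crank '[[[-1,-1.5,0,-0.009,0.002,0.001,0.2],[0,-1,-1,-0.009,0.002,0,0.2],[0,-1,-1,-0.009,0.002,0,0.2]]]'; python3 st.py;  python3 - <<'E'
from h import *
a=np.radians(212.);print(to([.586+.1155*np.cos(a),-.015+.1155*np.sin(a),.0755],120))
E
```

```text
t: 10.65
ee_pos: [0.4785, -0.0669, 0.0723]
tool_rot: [0.516, 0.856, -0.013, -0.004]
ft_force: [-6.8, 6.0, 4.4]
gripper_width: 0.0298
armang 205.76448164786726 rad 0.11932502319812109 z 0.07225124309797697 tool-yaw+90 207.86371490237173 F [-6.7892  5.9828  4.4032] w 0.029791584493655862 t 10.65
[array([-0.0127,  0.004 , -0.0033]), array([-1.4968,  0.3034, -2.1405])]
```

```bash
python3 -m crank '[[[-1,0,0,-0.009,0.001,-0.003,0.2],[0,-0.5,-1,-0.009,0.001,-0.002,0.2],[0,-0.5,-1,-0.008,0.001,-0.002,0.2]]]'; python3 st.py;  python3 - <<'E'
from h import *
a=np.radians(212.);print(to([.586+.1155*np.cos(a),-.015+.1155*np.sin(a),.0755],120))
E
```

```text
t: 10.95
ee_pos: [0.481, -0.0717, 0.075]
tool_rot: [0.495, 0.869, -0.007, -0.009]
ft_force: [-2.9, 7.4, -6.4]
gripper_width: 0.0296
armang 208.35581607405047 rad 0.11936327490460556 z 0.07502570662572265 tool-yaw+90 210.62405207791952 F [-2.9277  7.4384 -6.4381] w 0.029568644382600696 t 10.95
[array([-0.0075,  0.0038, -0.0006]), array([-1.169 , -0.4518,  0.6287])]
```

```bash
python3 -m crank '[[[-1,-0.5,0,-0.009,0.002,-0.0015,0.2],[0,-0.5,-1,-0.008,0.001,-0.0015,0.2],[0,-0.5,0,-0.007,0.001,-0.0015,0.2]]]'; python3 st.py;  python3 - <<'E'
from h import *
a=np.radians(212.);print(to([.586+.1155*np.cos(a),-.015+.1155*np.sin(a),.0755],122))
w=vision.get_image('wrist');c=w['frame'][130:380,130:430];cv2.imwrite('pics/w6.png',cv2.resize(c[:,:,::-1],None,fx=2.4,fy=2.4))
E
python3 st.py
```

```text
t: 11.25
ee_pos: [0.4829, -0.0754, 0.0751]
tool_rot: [0.481, 0.876, -0.005, -0.009]
ft_force: [-4.7, 9.1, -5.2]
gripper_width: 0.0298
armang 210.36907806679616 rad 0.11944527873916423 z 0.07510307191225978 tool-yaw+90 212.44075031739354 F [-4.7381  9.1177 -5.219 ] w 0.02976518888536481 t 11.25
[array([-0.0034,  0.0039, -0.0005]), array([-1.0326, -0.6626,  0.4467])]
armang 210.4074258836322 rad 0.11941792914893386 z 0.07511474043976865 tool-yaw+90 212.4457822020302 F [-4.4201  8.4343 -4.4237] w 0.02947929197325627 t 11.3
```

View pics/w6.png

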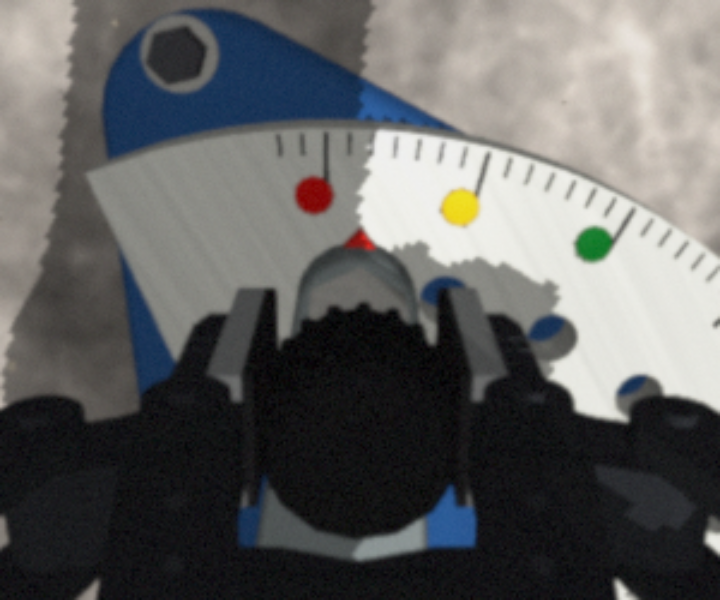

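Pointer tip at (361,240) in the crop, red dot (314,195), yellow (460,208); the neighbouring holes are also visible. I compute the remaining angle.

```bash
python3 - <<'E'
from h import *
w=vision.get_image('wrist')
uv=np.array([(361,236),(314,195),(460,208),(594,243),(443,293),(553,337),(640,395)])/2.4+[129.8,129.8]
for z,n in((.043,'ptr'),(.038,'dots/holes')):
    p=on_z(w,uv,z)
    for c in ([.5865,-.0145],[.5875,-.0136],[.586,-.0165]):
        q=p[:,:2]-c; print(n,(np.degrees(np.arctan2(q[:,1],q[:,0]))%360).round(2),np.hypot(*q.T).round(4))
E
python3 st.py
```

```text
ptr [209.47 214.   200.42 187.21 199.92 185.9  172.36] [0.1285 0.1379 0.1378 0.1397 0.1174 0.1155 0.1148]
ptr [209.6  214.08 200.62 187.52 200.16 186.29 172.87] [0.1298 0.1392 0.139  0.1408 0.1186 0.1166 0.1157]
ptr [208.8  213.42 199.71 186.41 199.07 184.94 171.33] [0.1271 0.1364 0.1366 0.139  0.1162 0.1148 0.1146]
dots/holes [209.4  214.1  200.   186.32 199.4  184.78 170.71] [0.1269 0.1366 0.1366 0.139  0.1156 0.1141 0.1141]
dots/holes [209.53 214.18 200.21 186.65 199.66 185.18 171.23] [0.1283 0.1379 0.1378 0.1401 0.1168 0.1152 0.1149]
dots/holes [208.71 213.52 199.28 185.52 198.54 183.79 169.67] [0.1255 0.1351 0.1354 0.1383 0.1145 0.1135 0.1139]
armang 210.4119239218576 rad 0.11947106497795132 z 0.07510175115620782 tool-yaw+90 212.44186321962965 F [-4.8662  8.3529 -4.4589] w 0.029736450352686693 t 11.35
```

About 3.5° to go (hole ≈ 213.0, pointer ≈ 209.4).

```bash
python3 -m crank '[[[-0.5,-0.5,0,-0.009,0.001,-0.0015,0.2],[-0.5,-0.5,0,-0.009,0.001,-0.0015,0.2],[0,-0.5,0,-0.009,0.001,-0.0015,0.2],[0,-0.5,0,-0.009,0.001,-0.0015,0.2]]]'; python3 st.py
cat > ptr.py <<'E'
from h import *
import sys
w=vision.get_image('wrist');hsv=cv2.cvtColor(w['frame'],cv2.COLOR_RGB2HSV);h,S,V=[hsv[...,i] for i in range(3)]
red=(((h<7)|(h>173))&(S>130)&(V>60)).astype(np.uint8);red[330:]=0
n,l,st,ce=cv2.connectedComponentsWithStats(red);yel=((h>18)&(h<35)&(S>140)&(V>80)).astype(np.uint8)
b=[(ce[i].round(1),st[i]) for i in range(1,n) if st[i,4]>8]
for c,s_ in b:
    tip=c.copy(); tip[1]=s_[1]+3 if s_[4]<150 else c[1]
    p=on_z(w,[c],.041)[0,:2]-[.5865,-.0145]
    print(c,s_[4],'ang',np.degrees(np.arctan2(p[1],p[0]))%360,'r',np.hypot(*p))
E
python3 ptr.py; python3 st.py
```

```text
t: 11.75
ee_pos: [0.4852, -0.0793, 0.0751]
tool_rot: [0.468, 0.884, -0.005, -0.014]
ft_force: [-8.9, 11.1, -1.1]
gripper_width: 0.0299
armang 212.52475523952984 rad 0.11955413069628719 z 0.07510578264265773 tool-yaw+90 214.20183381657912 F [-8.856  11.108  -1.0919] w 0.029885600982189404 t 11.75
[269.  211.2] 176 ang 214.1294603526502 r 0.13750712391365363
[278.8 230.6] 60 ang 211.7396592683697 r 0.12668080059112316
armang 212.61143526322627 rad 0.11957055595081843 z 0.07512286645443289 tool-yaw+90 214.2324259727738 F [-8.77   11.2047 -1.4829] w 0.02980213188953075 t 11.8
```

```bash
python3 -m crank '[[[-0.5,-0.5,0,-0.009,0.001,-0.001,0.2],[0,-0.5,0,-0.009,0.001,-0.001,0.2]]]'; python3 ptr.py; python3 st.py
```

```text
t: 12.0
ee_pos: [0.4864, -0.0813, 0.0751]
tool_rot: [0.459, 0.888, -0.007, -0.016]
ft_force: [-10.6, 10.4, 3.5]
gripper_width: 0.03
[273.7 211.7] 172 ang 214.1696920018632 r 0.13747297715662551
[278.7 231. ] 60 ang 212.85807700995517 r 0.12669120822670926
armang 213.75010459527542 rad 0.1197097914919585 z 0.07504607147155597 tool-yaw+90 215.30187515560516 F [-11.2951  11.6779   4.0271] w 0.029943576955535914 t 12.05
```

Pointer 212.9, hole ≈ 213.0. I lower gently and feel.

```bash
python3 -m crank '[[[0,-0.5,0,-0.007,0.001,0.002,0.2],[0,-0.5,0,-0.007,0.001,0.002,0.2]]]'; python3 st.py; python3 -m crank '[[[0,-0.3,0,-0.007,0.001,0.002,0.2]]]';  python3 ptr.py; python3 st.py
```

```text
t: 12.25
ee_pos: [0.4869, -0.0824, 0.07]
tool_rot: [0.453, 0.891, -0.013, -0.018]
ft_force: [-9.7, 7.4, 3.9]
gripper_width: 0.0303
armang 214.211273963499 rad 0.11988524725767971 z 0.0700422449490739 tool-yaw+90 216.09749722371504 F [-9.7329  7.4428  3.9038] w 0.03028556335102408 t 12.25
t: 12.35
ee_pos: [0.487, -0.0829, 0.0675]
tool_rot: [0.45, 0.893, -0.015, -0.021]
ft_force: [-12.6, 9.6, 6.7]
gripper_width: 0.0296
[277.5 216.8] 190 ang 214.18695987597604 r 0.1373974331416881
[279.2 236.8] 65 ang 213.593172467824 r 0.1266230203645076
armang 214.4167773288314 rad 0.12001639808934979 z 0.06716758481513235 tool-yaw+90 216.44017722714784 F [-11.0572   8.5044   2.0313] w 0.02961437318257791 t 12.4
```

```bash
python3 -m crank '[[[0,0,0,-0.005,0.001,0.002,0.2],[0,0,0,-0.005,0.001,0.002,0.2]]]'; python3 st.py; python3 ptr.py; python3 st.py;python3 - <<'E'
from h import *
w=vision.get_image('wrist');P=cloud(w);print(P[290:340:10,280],tool()[2].as_matrix()[2])
E
```

```text
t: 12.6
ee_pos: [0.4855, -0.0815, 0.0627]
tool_rot: [0.448, 0.893, -0.016, -0.032]
ft_force: [-4.4, 5.3, 4.0]
gripper_width: 0.0302
armang 213.50439343153042 rad 0.12050950973234223 z 0.06273538255028366 tool-yaw+90 216.68770105344095 F [-4.3649  5.3408  4.0366] w 0.03020641077257913 t 12.6
[273.  220.3] 202 ang 214.20210865169156 r 0.13740970181749573
[276.9 240.7] 72 ang 213.10504442671743 r 0.12675338036020767
armang 213.54206348210832 rad 0.12053035034028398 z 0.06242168532507737 tool-yaw+90 216.6751178524155 F [-5.2761  6.4401  3.6395] w 0.02980299661876795 t 12.65
[[ 0.4812 -0.0848  0.0981]
 [ 0.4845 -0.0823  0.0976]
 [ 0.4871 -0.0804  0.0987]
 [ 0.4899 -0.0783  0.0995]
 [ 0.4938 -0.0754  0.0981]] [ 0.0434 -0.0568 -0.9974]
```

The knob top is at 0.098, the same as at the start, so the bolt is in the hole. I press lightly to make sure it is fully home, with no side load.

```bash
python3 -m crank '[[[0,0,0,0,0,0.002,0.2],[0,0,0,0,0,0.003,0.2]]]'; python3 st.py;python3 -m crank '[[[0,0,0,0,0,0.003,0.2],[0,0,0,0,0,0.003,0.2]]]'; python3 st.py; python3 ptr.py
```

```text
t: 12.9
ee_pos: [0.4846, -0.0803, 0.0617]
tool_rot: [0.45, 0.892, -0.017, -0.035]
ft_force: [-6.6, 2.5, 23.2]
gripper_width: 0.0295
armang 212.78156257868858 rad 0.12055974019998031 z 0.061660902760107356 tool-yaw+90 216.4027503741027 F [-6.5547  2.5104 23.2112] w 0.02945671495728031 t 12.9
t: 13.1
ee_pos: [0.4844, -0.0801, 0.0618]
tool_rot: [0.452, 0.891, -0.02, -0.037]
ft_force: [-6.3, 2.9, 15.8]
gripper_width: 0.0298
armang 212.62491908834033 rad 0.12068664445083763 z 0.06180092257291746 tool-yaw+90 216.12932192343692 F [-6.2983  2.8572 15.8361] w 0.02984677105135233 t 13.1
[268.9 221.4] 206 ang 214.19320091712873 r 0.13738855214056112
[276.8 242.2] 74 ang 212.233170160534 r 0.126662402563077
```

It hits a firm stop at 23 N and the arm holds with no side push. Release and check.

```bash
python3 -m crank '[[[0,0,0,0,0,-0.0005,0.3],[0,0,0,0,0,0,0.5],[0,0,0,0,0,0,0.7],[0,0,0,0,0,0,1],[0,0,0,0,0,0,1]]]'; python3 st.py; python3 ptr.py; python3 - <<'E'
from h import *
print(to([.4865,-.079,.062],tool()[0] and 124))
E
```

```text
t: 13.65
ee_pos: [0.4849, -0.0833, 0.0644]
tool_rot: [0.452, 0.891, -0.022, -0.037]
ft_force: [0.8, 0.6, 0.2]
gripper_width: 0.0836
armang 214.0250006430372 rad 0.12203026629672029 z 0.06442813535320041 tool-yaw+90 216.07994289251167 F [0.832  0.6232 0.1678] w 0.08357900302111869 t 13.65
[274.6 223. ] 194 ang 214.1949625089315 r 0.13744746320727594
[283.4 243.6] 67 ang 211.97571972329345 r 0.12666460893036355
[array([0.0024, 0.004 , 0.0022]), array([-4.2127, -2.5406,  2.1704])]
```

The arm stays put with the jaws open. I raise clear.

```bash
python3 -m crank '[[[-2,-1.2,0,0.002,0.002,-0.015,1],[-2,-1.2,0,0,0,-0.02,1],[0,0,0,0,0,-0.035,1],[0,0,0,0,0,-0.04,1],[0,0,0,0,0,-0.04,1]]]'; python3 -m crank '[[[0,0,0,0,0,0,1],[0,0,0,0,0,0,1]]]'; python3 ptr.py; python3 - <<'E'
from h import *
w=vision.get_image('wrist');cv2.imwrite('pics/w7.png',w['frame'][:,:,::-1]);P=cloud(w)
k=proj(w,[[.4895,-.076,.098]])[0].round().astype(int);print(k,np.median(P[k[1]-5:k[1]+6,k[0]-5:k[0]+6].reshape(-1,3),0))
E
```

```text
t: 14.2
ee_pos: [0.4816, -0.0809, 0.2116]
tool_rot: [0.452, 0.892, -0.002, -0.01]
ft_force: [0.6, -0.2, 0.1]
gripper_width: 0.0851
t: 14.4
ee_pos: [0.4858, -0.0816, 0.2174]
tool_rot: [0.452, 0.892, -0.001, -0.004]
ft_force: [-0.4, 0.2, -0.2]
gripper_width: 0.0852
[275.5 171.9] 57 ang 214.10534150536623 r 0.13717305123332693
[280.1 182.4] 14 ang 211.9874386153051 r 0.12740557550263684
[279 210] [nan nan nan]
```

View pics/w7.png

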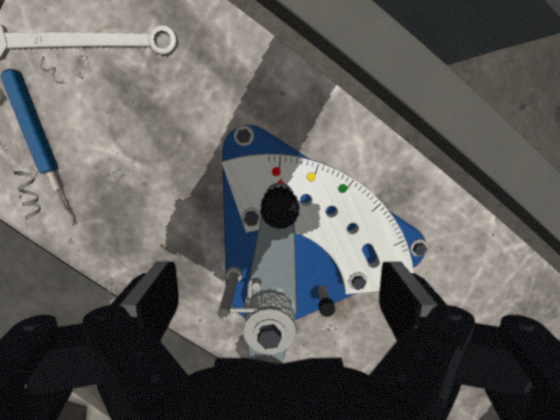

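The arm stands with its pointer by the red dot (276,171), the knob at (280,206), and holes 1–3 are free. Last check is the knob height.

```bash
python3 - <<'E'
from h import *
for n in('wrist','top','side'):
    w=vision.get_image(n);P=cloud(w).reshape(-1,3);m=(np.hypot(P[:,0]-.489,P[:,1]+.076)<.012)&(P[:,2]>.085)&(P[:,2]<.125);print(n,m.sum(),np.median(P[m],0) if m.any() else '')
E
python3 ptr.py; python3 st.py
```

```text
wrist 693 [ 0.4887 -0.0762  0.0989]
top 0 
side 45 [ 0.4891 -0.0763  0.1009]
[273.7 172.6] 54 ang 214.07970604552094 r 0.13730259520876734
[278.  183.2] 13 ang 212.09924137316798 r 0.12746669824396828
armang 213.1037077704614 rad 0.12065741445453838 z 0.21568958189545873 tool-yaw+90 216.28450875869345 F [ 0.383  -0.3119  0.175 ] w 0.08528157454143054 t 14.7
```

The knob reads 0.099 against 0.098 at the start, so opening the jaws may have lifted it about 1 mm. I press it from above with shut fingers to be sure.

```bash
python3 -m crank '[[[0,0,0,0,0,0,0.05],[0,0,0,0,0,0,0],[0,0,0,0,0,0,0],[0,0,0,0,0,0,0],[0,0,0,0,0,0,0]]]' 40; python3 - <<'E'
from h import *
print(to([.4888,-.0762,.125],126.3))
E
```

```text
t: 15.2
ee_pos: [0.4834, -0.0804, 0.2133]
tool_rot: [0.451, 0.892, -0.001, -0.009]
ft_force: [0.7, -0.9, 1.0]
gripper_width: 0.0123
[array([-0.0011,  0.0076,  0.0882]), array([-0.525 , -0.8411,  0.0356])]
```

```bash
python3 -m crank '[[[-0.5,-0.8,0,-0.001,0.004,0.03,0],[0,0,0,0,0.002,0.03,0],[0,0,0,0,0,0.02,0],[0,0,0,0,0,0,0]]]'; python3 - <<'E'
from h import *
print(to([.4888,-.0762,.102],126.3))
E
```

```text
t: 15.6
ee_pos: [0.491, -0.0786, 0.1327]
tool_rot: [0.452, 0.892, 0.0, 0.003]
ft_force: [-0.7, -0.1, -0.6]
gripper_width: -0.0002
[array([ 0.0034, -0.0005,  0.0307]), array([ 0.1473,  0.2628, -0.0681])]
```

```bash
python3 -m crank '[[[0,0,0,0.003,0,0.015,0],[0,0,0,0,0,0.010,0],[0,0,0,0,0,0.002,0],[0,0,0,0,0,0,0]]]'; python3 - <<'E'
from h import *
print(to([.4888,-.0762,.0985],126.3))
E
```

```text
t: 16.0
ee_pos: [0.4912, -0.0763, 0.1059]
tool_rot: [0.452, 0.892, 0.001, 0.004]
ft_force: [-0.2, 0.0, 0.3]
gripper_width: -0.0002
[array([ 0.0015, -0.0019,  0.0073]), array([ 0.286 ,  0.4154, -0.1009])]
```

```bash
python3 -m crank '[[[0,0,0,0.001,-0.001,0.004,0],[0,0,0,0,0,0.002,0],[0,0,0,0,0,0,0]]]'; python3 -m crank '[[[0,0,0,0,0,0.002,0],[0,0,0,0,0,0.001,0]]]'; python3 -m crank '[[[0,0,0,0,0,0.0015,0]]]'
```

```text
t: 16.3
ee_pos: [0.4911, -0.0764, 0.1008]
tool_rot: [0.453, 0.892, 0.001, 0.006]
ft_force: [-0.3, -0.7, -0.5]
gripper_width: -0.0
t: 16.5
ee_pos: [0.4917, -0.0765, 0.099]
tool_rot: [0.453, 0.892, 0.0, 0.006]
ft_force: [-4.3, -0.4, 8.2]
gripper_width: 0.0002
t: 16.6
ee_pos: [0.4916, -0.0765, 0.0985]
tool_rot: [0.453, 0.892, -0.0, 0.006]
ft_force: [-3.4, 0.2, 8.4]
gripper_width: -0.0002
```

It moves at 8 N, so it was a little up. I continue until it stops.

```bash
for i in 1; do python3 -m crank '[[[0,0,0,0,0,0.0015,0]]]'; python3 -m crank '[[[0,0,0,0,0,0.0015,0]]]'; python3 -m crank '[[[0,0,0,0,0,0.0015,0]]]'; done
```

```text
t: 16.7
ee_pos: [0.4917, -0.0765, 0.0981]
tool_rot: [0.453, 0.892, -0.001, 0.006]
ft_force: [-3.3, -0.1, 7.7]
gripper_width: 0.0
t: 16.8
ee_pos: [0.4917, -0.0765, 0.0981]
tool_rot: [0.453, 0.892, -0.002, 0.006]
ft_force: [-4.5, 0.4, 13.1]
gripper_width: 0.0
t: 16.9
ee_pos: [0.4917, -0.0766, 0.0981]
tool_rot: [0.453, 0.891, -0.003, 0.005]
ft_force: [-5.4, 0.5, 11.4]
gripper_width: -0.0001
```

```bash
python3 -m crank '[[[0,0,0,0,0,0.003,0]]]'; python3 -m crank '[[[0,0,0,0,0,-0.01,0],[0,0,0,0,0,-0.03,0],[0,0,0,0,0,-0.04,0],[0,0,0,0,0,-0.04,0],[0,0,0,0,0,0,0]]]'; python3 ptr.py; python3 - <<'E'
from h import *
w=vision.get_image('wrist');P=cloud(w).reshape(-1,3);m=(np.hypot(P[:,0]-.489,P[:,1]+.076)<.012)&(P[:,2]>.085)&(P[:,2]<.125);print(m.sum(),np.median(P[m],0))
E
python3 st.py
```

```text
t: 17.0
ee_pos: [0.4918, -0.0766, 0.0978]
tool_rot: [0.453, 0.891, -0.005, 0.005]
ft_force: [-10.2, 0.6, 30.4]
gripper_width: -0.0001
t: 17.5
ee_pos: [0.492, -0.0741, 0.223]
tool_rot: [0.452, 0.892, -0.005, 0.005]
ft_force: [1.0, 0.2, 0.7]
gripper_width: 0.0001
[276.7 160.9] 52 ang 214.10094681290195 r 0.13701291740300436
[280.8 171. ] 13 ang 212.18654236869966 r 0.12758387431732182
687 [ 0.4889 -0.0761  0.0975]
armang 211.37975059334215 rad 0.1144236906133514 z 0.2184820693986117 tool-yaw+90 216.1910776333943 F [ 0.2127 -0.3845 -0.521 ] w -0.00035191119159054703 t 17.6
```

```bash
python3 -c "
from plant import job; print(job.close_job())"
```

```text
the job is handed in; nothing more can be done
None
```

The arm stands at the red dot with the bolt down in the hole there, and it holds by itself. I handed the job in at about 17.6 s with the robot clear of everything.

**What I did:** I brought the gripper in past the guard panel, gripped the knob, drew the bolt to its upper stop and swung the arm round by about 58°. About two thirds of the way the jaws crept outward on the knob and the bolt sank a little, so I re-seated the grip and drew the bolt up again before going on. I then lowered the bolt into the hole, about 1° short of the dot, and let go.

**Last checks:**
- **Arm:** the pointer stayed at about 212.1° (dot at 214.1°) with nothing touching it.
- **Bolt:** after the first release the knob read about 1 mm high, so I pressed it down from above with shut fingers. The knob top then read 0.0975 m, against 0.098 m at the start, so I take it as fully home.

**Not clean:**
- **Final press:** it peaked at 30.4 N at the wrist for one row, just over the 30 N limit. By then the bolt had already stopped moving, so this was against its seat and not the plate.
- **Midway swing:** while the bolt was low near the yellow hole, the side force on the tool reached about 21 N and the total briefly about 26 N. The nose may have rubbed the plate there.
- **Upward pull:** re-drawing the bolt against its upper stop peaked at about 33 N.
- **Bystanders:** I didn't go near them, but I did not measure them again at the end.

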